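# Lock the filing block into its bench mount

### The arm

A 6-joint arm with a two-finger parallel gripper is mounted at the origin on a cart in front of the work surface, level with it; the furniture and walls round the work are solid. World frame = base frame: x ahead of the robot, y to its left, z up, the work surface at z = 0. Lengths are in m, angles in rad, forces in N, time in s.
With the tool pointing down it reaches from about 0.375 to 0.9 m from the base axis. Payload 3.1 kg.
Tool frame: the origin (TCP) lies at the centre of the arm's flange, where the gripper is bolted on; the fingertips stand 182 mm ahead of it and the grasp point (between the pads) lies 164 mm ahead of it; z points along the fingers, x is the direction in which the jaws open and shut, and the axes are right-handed (so a half turn about z gives the same grasp; the last joint's range is limited). The gripper opens to 87 mm and grips with 3 to 60 N. Pads are 19 mm wide; open, the fingers measure 117 mm over their backs; the gripper's body (75 mm by 190 mm) begins 51 mm behind the grasp point.
Start: joints at [1.127, 0.527, 1.433, -0, 1.181, -0.178], TCP at [0.164, 0.603, 0.405] pointing down, gripper open.
Joint ranges: [-3.08, 3.08], [-0.75, 2.2], [0.22, 2.44], [-1.43, 4.57], [0, 2.65], [-2.85, 2.85]. Speed limits (rad/s): [2.79, 2.79, 3.14, 3.14, 3.14, 3.14].

### API

Orientations are given as a unit quaternion [x, y, z, w].
In Python, from rig import status, eyes, robot gives the robot as it stands. The module is installed in compiled form; this text tells all that it offers.
- The arm moves only by the tool step_arm, never from a script. Its argument "steps" is a list of rows, each a list of 7 numbers: the closure, from -1 (fully open) to 1 (shut), so that 0 is half open, then the shift along the tool's x, y, z each as a share of 0.025 m, from -1 to 1, then the turn, a rotation vector about the tool's x, y, z each as a share of 8 degrees, from -1 to 1. In form: [[jaw, dx, dy, dz, rx, ry, rz], ...]. A call has exactly 10 rows; each row shifts and turns the commanded pose from where the row before left it, along the tool's axes as they then stand; what a row does not reach is not made up. A row lasts 1/10 s, in which the tool goes at most 50 mm and 8.59 degrees, less where a joint would pass 70% of its speed; a pose out of reach is approached as far as the arm can. A call with a number of a shift or a turn outside -1 to 1 is refused whole. A call with a gripper value outside its range is refused whole. The fingers move at their own pace and stop on an object; "squeeze" is the grip in N (left out, the last holds). Time passes only in rows, so rows that do not move let the fingers close, or fill a call up. It gives the time, the measured TCP pose, the force and the opening at its end, in the units of the state.
- status.get_obs(): the state, without advancing time (a new reading comes with each control period).
- eyes.camera(name): name is "side" or "top" or "wrist"; returns (picture, depth): 400x640x3 uint8, red, green, blue; 400x640 float32, m along the optical axis (not along the pixel's ray), 0 where there is no reading.
- eyes.camera_info(name): a dict with "K" (3x3 intrinsics, pixels), "R" (3x3) and "t" (3): a world point X has camera coordinates R X + t. Camera axes: x right, y down, z forward; pixel columns grow to the right and rows downward; lengths in m; the calibration is good to about 2 mm. A picture is of the moment at which its call begins: read the wrist's pose just before it. camera_info takes no time and is no camera call; for the wrist camera it gives the pose at the moment of the call.
- robot.hand_in(): hands the job in, once; it reports no verdict.
The state is a dict: "time": time; "q": joint angles; "joint_velocities": joint speeds; "joint_torque": joint torques, N m; "position": TCP position; "tool_rot": TCP orientation; "ft_force": force on the tool from outside, world axes, zero at the start; "moment": the same for the moment, N m; "grip_width": finger opening in m.
Only numpy, scipy, OpenCV 4.12 (cv2) and the standard library are available. Lean on these libraries where they do the work, as an engineer would, in place of code of your own. Each camera call takes 0.05 s, during which the arm holds its last target.

### The job

Draw the blue keyhole plate out of its wooden cover by the red tab and let go of it lying flat on the bench. Then take it by its wooden block, lower its two keyholes over the two stud heads of the dark mounting base, with the red tab towards the grey nest, and slide it towards the nest until the brass catch springs up behind it; let go. Leave the steel block, the white ring cone and the doming block where they are.

Things in the scene. Friction and masses are not known exactly. Their poses are not given: they have to be found in the camera images.
- plate: loose blue metal plate 156 (x) x 80 (y) x 8 (all sizes here in mm), about 0.32 kg; origin at the centre of its underside, +x towards its red tab. Two through keyholes on y=0: round ends 30 wide at x=+56 and x=-40, each tapering into a 14 wide slot that runs towards -x and ends 31 mm from the round end's centre. Centre of mass about x=+10
- plate_tab (a point): middle of the red tab sleeve, which spans plate x 82..120, 26 wide (y), z 0..18 from the plate's underside; grip across y; point at x=104, z=9; axes as the plate
- plate_block (a point): middle of the wooden block on the plate's centre: 44 (x) x 24 (y), from z=8 to z=38 above the plate's underside; grip across y from above; point at x=0, y=0, z=23; axes as the plate
- cubby: fixed low wooden cover, x -75..+65, 116 wide, top at z=56; no floor: the plate lies on the bench itself. Origin on the bench, +x straight out of the open mouth, which is at x=+65; inside 96 wide, 48 high. The plate starts inside with its +x out of the mouth, red tab in the open
- base: fixed dark wooden mounting base, board x -115..+142, 104 wide, 12 high; origin at its underside, +x towards the grey nest. Steel studs on y=0 at x=+31 and x=-65: shank 9 thick, head 20 wide with tapered top, z 22 to 29. Nest: end wall at x=128, side walls x 94..128, 38 apart, top z=40; it takes the red tab and leaves no room for fingers beside it
- base_drop (a point): point on the board's top (base x=-25, y=0, z=12): with the plate's origin above here and its +x along the base's +x, the keyholes' round ends are over the heads (about 4 mm play all round) and it can go straight down to the board; axes as the base
- base_home (a point): point on the board's top (base x=0, y=0, z=12) where the locked plate's origin stands, its +x along the base's +x; reached by sliding 25 mm along +x from base_drop; the slots end on the shanks at 1.5 mm past it; axes as the base
- catch (a joint): brass spring catch in the base, 24 wide, at base x -88..-80, y=0: 0 = up (4 mm above the board), about 0.004 = pressed flush by the plate on it (about 1 N). It springs up behind the plate's rear edge once the plate's origin is less than 2 mm short of base_home, and locks it
- steel_block: loose flat polished steel block 64x64x20, bystander; origin centre of underside
- ring_cone: loose white porcelain cone, 46 wide, 100 high, bystander; origin centre of underside
- doming_block: loose steel cube 42x42x42 with round hollows, bystander; origin centre of underside
Mind the look-alikes: they are no part of the job. Of the things like the cubby, leave any that is orange; of the rest the larger one is meant.

How it is judged:
On the way, in this order (a step that is already met when the one before it is completed fails the run):
1. the plate is wholly out of the cover, lies flat on the bench and is let go (horizontal distance between plate and cubby above 0.138 m and height (world z) of plate below 0.004 m and angle between plate's own z axis and vertical below 0.04 rad and contact force between the fingers and plate below 0.2 N and linear speed of plate below 0.02 m/s), for 0.2 s.
2. the plate is down on the base with both stud heads through its keyholes (z of plate in the frame of base between 0.009 and 0.0155 m and x of plate in the frame of base between -0.036 and 0.005 m and y of plate in the frame of base between -0.008 and 0.008 m and angle between plate's own z axis and vertical below 0.06 rad), for 0.1 s.
At the end, for the whole second after the job is handed in: The plate lies flat on the base (underside within about 3 mm of the board's top, tilt under 0.05 rad), at its locked place within 3.5 mm along and 5 mm across the base, in line within 0.09 rad, with the catch up behind it (joint under 1.5 mm), at rest and released (x of plate in the frame of base between -0.0035 and 0.004 m and y of plate in the frame of base between -0.005 and 0.005 m and z of plate in the frame of base between 0.0095 and 0.015 m and angle between the x axis of plate and the x axis of base, either way round below 0.09 rad and angle between plate's own z axis and vertical below 0.05 rad and value of joint catch below 0.0015 m and linear speed of plate below 0.01 m/s and contact force between the fingers and plate below 0.2 N); the robot touches nothing.
It fails at once if the flat steel block is shifted by more than 30 mm (distance of steel_block from where it was at the start of the episode above 0.03 m).
It fails at once if the white ring cone is shifted by more than 30 mm (distance of ring_cone from where it was at the start of the episode above 0.03 m).
It fails at once if the steel doming block is shifted by more than 30 mm (distance of doming_block from where it was at the start of the episode above 0.03 m).
It also fails if it takes over 51 s, if anything falls off the work surface, if the arm or the gripper's body presses on something with over 40 N, if the wrist force passes 120 N, or if a joint passes its speed limit or range.

## Working session

There is one attempt and no reset: what is moved stays moved. The work goes in short steps, Python scripts to look and compute and a tool call to move; the robot and the scene stay as the last step left them, time stands still between calls to the robot, and variables do not carry over. Pictures are saved under pics/ and viewed, and the job is handed in when it is done.

Besides the shell and the picture viewer there is one more tool, called after "Emit:" by a JSON object that holds its "name" and its "arguments". step_arm: Moves the arm, as the interface text tells. Its arguments: {"type":"object","properties":{"steps":{"type":"array"},"squeeze":{"type":"number"}},"required":["steps"]}

```bash
mkdir -p pics; python3 - <<'E'
from rig import status, eyes, robot
import cv2, numpy as np
o=status.get_obs(); print(o)
for n in ("side","top","wrist"):
    i=eyes.camera_info(n); p,d=eyes.camera(n)
    cv2.imwrite(f"pics/{n}0.png",p[:,:,::-1]); np.savez(f"{n}0.npz",p=p,d=d,**i)
    print(n,i)
E
```

```text
{'time': 0.0, 'q': array([ 1.12751206e+00,  5.28483547e-01,  1.43390511e+00, -1.69076805e-05,
        1.18139130e+00, -1.78503442e-01]), 'joint_velocities': array([ 9.01627240e-06, -2.23613894e-04,  3.16979566e-04,  6.39120176e-05,
        1.76665405e-04,  1.41715141e-03]), 'joint_torque': array([-2.76491824e-05, -4.40038741e+01, -1.76595175e+01,  6.33200677e-02,
        5.82181779e-02, -1.58486851e-04]), 'position': array([0.16338716, 0.60291053, 0.40375963]), 'tool_rot': array([ 7.94257519e-01,  6.07580281e-01, -9.69253197e-04,  5.06640906e-04]), 'ft_force': array([-0.29700585, -0.09290452,  0.09993869]), 'moment': array([-0.07780512, -0.04031832, -0.01462674]), 'grip_width': 0.0869712394693162}
side {'K': array([[436.72729057,   0.        , 320.68981887],
       [  0.        , 436.72729057, 200.47510033],
       [  0.        ,   0.        ,   1.        ]]), 'R': array([[ 0.949674  , -0.31255121, -0.0207611 ],
       [-0.17822785, -0.48465491, -0.85635533],
       [ 0.25759293,  0.8169586 , -0.5159695 ]]), 't': array([-0.44936862,  0.23527647,  1.03369579])}
top {'K': array([[444.77260927,   0.        , 323.3294085 ],
       [  0.        , 444.77260927, 196.99575998],
       [  0.        ,   0.        ,   1.        ]]), 'R': array([[ 2.26221016e-02, -9.99744071e-01, -1.79619110e-04],
       [-9.95794421e-01, -2.25167741e-02, -8.88057767e-02],
       [ 8.87790043e-02,  2.18783701e-03, -9.96048945e-01]]), 't': array([0.16696778, 0.55728353, 1.64098074])}
wrist {'K': array([[317.61313549,   0.        , 320.45627707],
       [  0.        , 317.61313549, 196.70715313],
       [  0.        ,   0.        ,   1.        ]]), 'R': array([[ 0.26186622,  0.96510188, -0.00210836],
       [ 0.92485362, -0.25031992,  0.28633148],
       [ 0.27581128, -0.07693047, -0.9581283 ]]), 't': array([-0.62341135, -0.03301728,  0.39089046])}
```

View pics/top0.png

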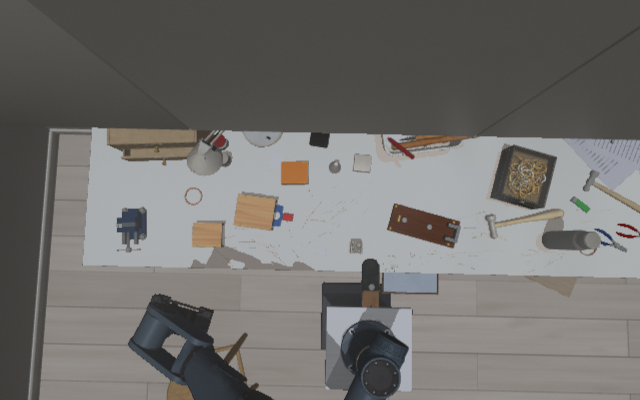

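View pics/side0.png

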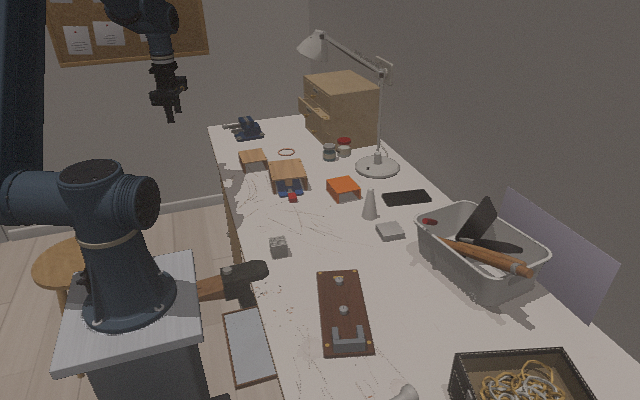

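View pics/wrist0.png

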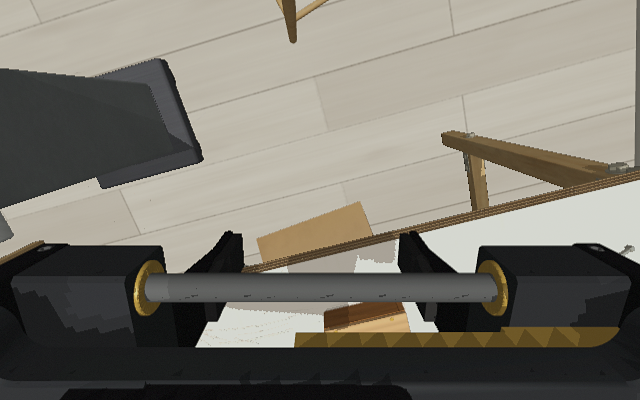

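Three things look like covers: large wood at top (256,212), small wood at (207,235) and orange at (295,173). Orange is ruled out, and the large wooden one, with the blue plate and red tab at (288,217), is the one meant. I'll check it in enlarged crops.

```bash
python3 - <<'E'
import cv2
t=cv2.imread("pics/top0.png"); s=cv2.imread("pics/side0.png")
cv2.imwrite("pics/ct.png",cv2.resize(t[180:260,180:310],None,fx=6,fy=6,interpolation=cv2.INTER_CUBIC))
cv2.imwrite("pics/cb.png",cv2.resize(t[190:260,340:470],None,fx=6,fy=6,interpolation=cv2.INTER_CUBIC))
cv2.imwrite("pics/cs.png",cv2.resize(s[260:360,300:390],None,fx=6,fy=6,interpolation=cv2.INTER_CUBIC))
cv2.imwrite("pics/csc.png",cv2.resize(s[140:215,230:370],None,fx=5.5,fy=5.5,interpolation=cv2.INTER_CUBIC))
E
```

```text
(no output)
```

View pics/ct.png

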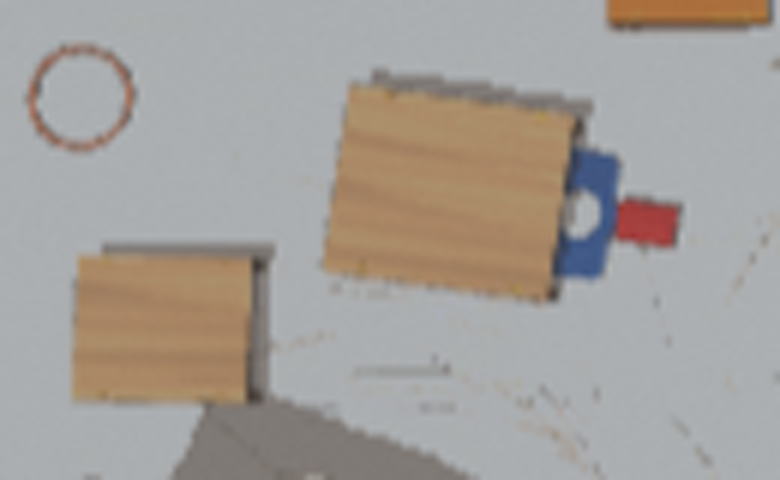

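View pics/cb.png

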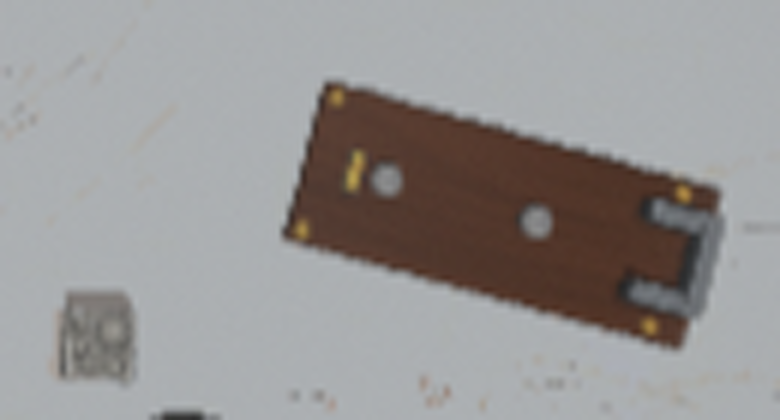

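View pics/cs.png

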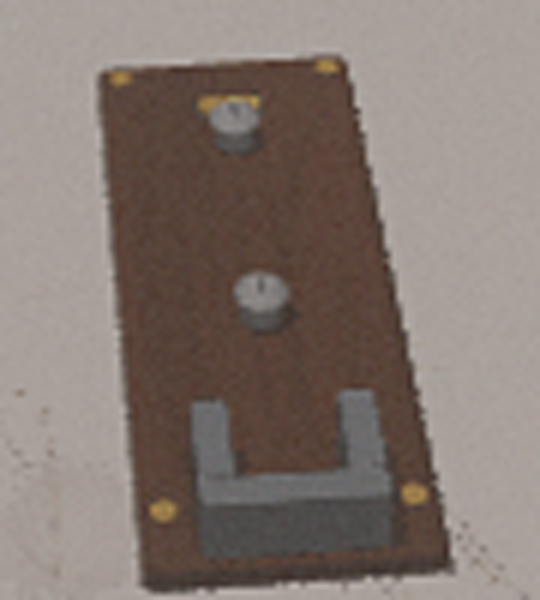

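View pics/csc.png

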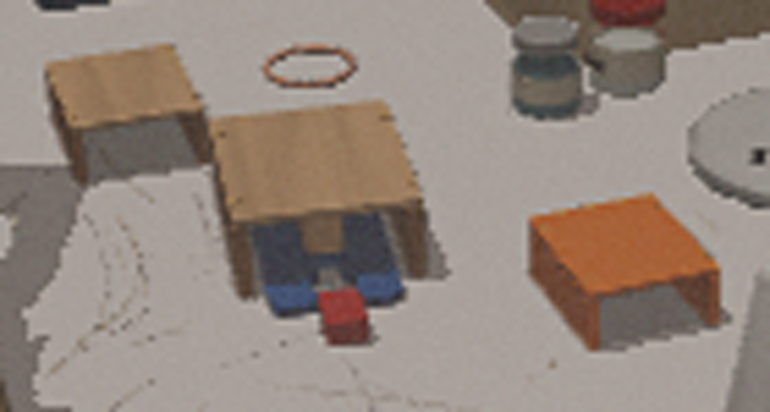

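The crops confirm it: the large wooden cover holds the blue plate with its red tab in the open. The base is at top (424,226), with its nest to the right (-y side).

```bash
cat > h.py <<'E'
import numpy as np
from scipy.optimize import least_squares
def cam(f):
    z=np.load(f); return z['K'],z['R'],z['t']
def ray(c,uv):
    K,R,t=c; d=R.T@np.linalg.inv(K)@np.array([uv[0],uv[1],1.]); return -R.T@t,d
def plane(c,uv,z):
    o,d=ray(c,uv); return o+d*(z-o[2])/d[2]
def proj(c,X):
    K,R,t=c; p=K@(R@np.asarray(X)+t); return p[:2]/p[2]
def tri(obs):
    A=[];b=[]
    M=np.zeros((3,3));v=np.zeros(3)
    for c,uv in obs:
        o,d=ray(c,uv); d=d/np.linalg.norm(d); P=np.eye(3)-np.outer(d,d); M+=P; v+=P@o
    X=np.linalg.solve(M,v); return X,[np.round(proj(c,X)-uv,2) for c,uv in obs]
E
python3 - <<'E'
from h import *
np.set_printoptions(precision=4,suppress=True)
T=cam("top0.npz");S=cam("side0.npz")
t1=lambda x,y:np.array([x/6+180-.4,y/6+180-.4]); t2=lambda x,y:np.array([x/6+340-.4,y/6+190-.4])
s2=lambda x,y:np.array([x/6+300-.4,y/6+260-.4]); s1=lambda x,y:np.array([x/5.5+230-.4,y/5.5+140-.4])
for n,a,b in [("studrear",t2(386,180),s2(234,115)),("studfront",t2(537,221),s2(262,288)),
  ("tabtop mid",t1(649,224),s1(344,304)),("cov rearL",t1(350,85),s1(388,102)),("cov mouthL(+y?)",t1(583,117),s1(424,200)),("cov mouthR",t1(553,300),s1(232,220)),("covrearR",t1(322,270),s1(210,118)),
  ("board a",t2(328,83),s2(343,58)),("board b",t2(287,237),s2(100,72)),("board c",t2(682,347),s2(145,578)),("board d",t2(720,188),s2(450,560)),("nestmid",t2(708,265),s2(293,487))]:
    print(n,*tri([(T,a),(S,b)]))
c=[plane(T,t1(*p),.056) for p in ((350,85),(583,117),(553,300),(322,270))]
C=np.mean(c,0); d=c[1]+c[2]-c[0]-c[3]; print("cover",C,np.degrees(np.arctan2(d[1],d[0])),[np.linalg.norm(c[i]-c[(i+1)%4]) for i in range(4)])
c=[plane(T,t2(*p),.012) for p in ((328,83),(720,188),(682,347),(287,237))]
C=np.mean(c,0); d=c[1]+c[2]-c[0]-c[3]; print("board",C,np.degrees(np.arctan2(d[1],d[0])),[np.linalg.norm(c[i]-c[(i+1)%4]) for i in range(4)])
a=plane(T,t2(386,180),.029);b=plane(T,t2(537,221),.029);print("studs",a,b,np.linalg.norm(b-a),np.degrees(np.arctan2(*(b-a)[1::-1])))
for p in ((620,202),(682,206),(678,247),(615,242),(649,224)): print("tab",plane(T,t1(*p),.018))
for p in ((619,158),(602,278)): print("plate front corners",plane(T,t1(*p),.008))
z=np.load("wrist0.npz"); R=z['R'];t=z['t']; print("wristcam pos",-R.T@t)
for n,uv in(("cone",(335,166)),("steel",(362,163)),("dome",(356,246)),("lamp",(205,160))): print(n,plane(T,uv,.03))
E
```

```text
studrear [ 0.4769 -0.1229  0.0267] [array([ 0.11, -0.36]), array([-0.59,  0.07])]
studfront [ 0.4534 -0.2163  0.0278] [array([ 0.1 , -0.34]), array([-0.6 ,  0.07])]
tabtop mid [0.4776 0.3105 0.0204] [array([ 0.11, -0.46]), array([-0.55,  0.05])]
cov rearL [0.5576 0.4934 0.0549] [array([ 0.15, -0.57]), array([-0.61,  0.06])]
cov mouthL(+y?) [0.54   0.3498 0.0579] [array([ 0.09, -0.33]), array([-0.38,  0.04])]
cov mouthR [0.4274 0.3646 0.0582] [array([ 0.03, -0.15]), array([-0.18,  0.01])]
covrearR [0.4436 0.5056 0.0575] [array([ 0.11, -0.48]), array([-0.51,  0.03])]
board a [ 0.5377 -0.0888  0.0117] [array([ 0.13, -0.39]), array([-0.62,  0.07])]
board b [ 0.44   -0.0637  0.0121] [array([ 0.06, -0.23]), array([-0.35,  0.04])]
board c [ 0.3769 -0.3109  0.0098] [array([ 0.04, -0.16]), array([-0.31,  0.04])]
board d [ 0.4765 -0.3357  0.0075] [array([ 0.04, -0.12]), array([-0.25,  0.03])]
nestmid [ 0.4273 -0.3175  0.0419] [array([ 0.  , -0.01]), array([-0.02,  0.  ])]
cover [0.4908 0.4288 0.056 ] -96.31027607877978 [np.float64(0.1443384774422736), np.float64(0.11307037625796006), np.float64(0.14207317132557307), np.float64(0.11421462686696299)]
board [ 0.4569 -0.199   0.012 ] -104.0381958612442 [np.float64(0.25317708582854487), np.float64(0.10237710796056759), np.float64(0.2544327003457859), np.float64(0.10020880190646055)]
studs [ 0.4754 -0.1221  0.029 ] [ 0.4521 -0.2157  0.029 ] 0.09644575340955786 -103.95082688106663
tab [0.4893 0.3295 0.018 ]
tab [0.4877 0.2907 0.018 ]
tab [0.4621 0.2925 0.018 ]
tab [0.4643 0.3319 0.018 ]
tab [0.476 0.311 0.018]
plate front corners [0.5175 0.3319 0.008 ]
plate front corners [0.4419 0.3403 0.008 ]
wristcam pos [0.086  0.6235 0.3827]
cone [0.6708 0.1383 0.03  ]
steel [0.6845 0.0371 0.03  ]
dome [0.3738 0.0546 0.03  ]
lamp [0.6825 0.6277 0.03  ]
```

Emit:
{"name": "step_arm", "arguments": {"steps": [[-1, -0.7, 1, 0, 0, 0, 0], [-1, -0.7, 1, 0, 0, 0, 0], [-1, -0.7, 1, 0, 0, 0, 0], [-1, -0.7, 1, 0, 0, 0, 0], [-1, -0.7, 1, 0, 0, 0, 0], [-1, -0.7, 1, 0, 0, 0, 0], [-1, -0.7, 1, 0, 0, 0, 0], [-1, -0.7, 1, 0, 0, 0, 0], [-1, -0.7, 1, 0, 0, 0, 0], [-1, -0.7, 1, 0, 0, 0, 0]]}}

```text
time: 1.15
position: [0.3596, 0.3678, 0.4046]
tool_rot: [0.794, 0.608, -0.0, -0.0]
ft_force: [0.1, -0.2, -0.7]
grip_width: 0.0872
```

Emit:
{"name": "step_arm", "arguments": {"steps": [[-1, -0.22, 1, 0, 0, 0, 0], [-1, -0.22, 1, 0, 0, 0, 0], [-1, -0.22, 1, 0, 0, 0, 0], [-1, -0.22, 1, 0, 0, 0, 0], [-1, -0.22, 1, 0, 0, 0, 0], [-1, 0, 0, 0.5, 0, 0, 1], [-1, 0, 0, 0.5, 0, 0, 1], [-1, 0, 0, 0.5, 0, 0, 1], [-1, 0, 0, 0.5, 0, 0, 1], [-1, 0, 0, 0.5, 0, 0, 1]]}}

```text
time: 2.15
position: [0.4724, 0.3095, 0.3415]
tool_rot: [0.955, 0.296, -0.0, 0.0]
ft_force: [0.4, -0.3, 0.4]
grip_width: 0.0871
```

Emit:
{"name": "step_arm", "arguments": {"steps": [[-1, 0, 0, 0.5, 0, 0, 1], [-1, 0, 0, 0.5, 0, 0, 1], [-1, 0, 0, 0.5, 0, 0, 1], [-1, 0, 0, 0.5, 0, 0, 1], [-1, 0, 0, 0.5, 0, 0, 1], [-1, 0, 0, 0, 0, 0, 0.15], [-1, 0, 0, 0, 0, 0, 0], [-1, 0, 0, 0, 0, 0, 0], [-1, 0, 0, 0, 0, 0, 0], [-1, 0, 0, 0, 0, 0, 0]]}}

```text
time: 3.15
position: [0.4726, 0.3097, 0.2803]
tool_rot: [0.998, -0.055, 0.001, -0.0]
ft_force: [0.4, -0.5, -0.4]
grip_width: 0.087
```

```bash
cat > snap.py <<'E'
import sys
from rig import status, eyes
import cv2, numpy as np
n,tag=sys.argv[1:3]
o=status.get_obs(); i=eyes.camera_info(n); p,d=eyes.camera(n)
cv2.imwrite(f"pics/{tag}.png",p[:,:,::-1]); np.savez(f"{tag}.npz",p=p,d=d,**i)
print(o['time'],o['position'],o['tool_rot'],o['ft_force'],o['q'],o['grip_width'])
E
python3 snap.py wrist w1
```

```text
3.15 [0.47260881 0.30966397 0.28034694] [ 9.98473976e-01 -5.52214256e-02  5.12684280e-04 -2.26797654e-04] [ 0.39410108 -0.48969576 -0.36812424] [ 3.82304835e-01  6.21130826e-01  1.69149178e+00 -3.20612712e-05
  8.27849078e-01  4.92825586e-01] 0.08700728739260703
```

View pics/w1.png

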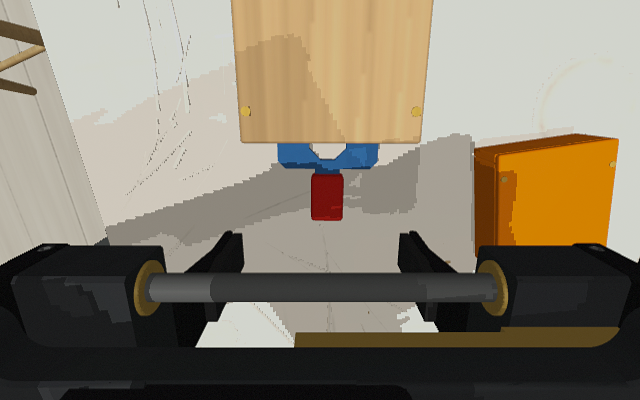

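```bash
python3 - <<'E'
import cv2
t=cv2.imread("pics/w1.png")
cv2.imwrite("pics/w1c.png",cv2.resize(t[130:230,265:390],None,fx=6,fy=6,interpolation=cv2.INTER_CUBIC))
E
```

```text
(no output)
```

View pics/w1c.png

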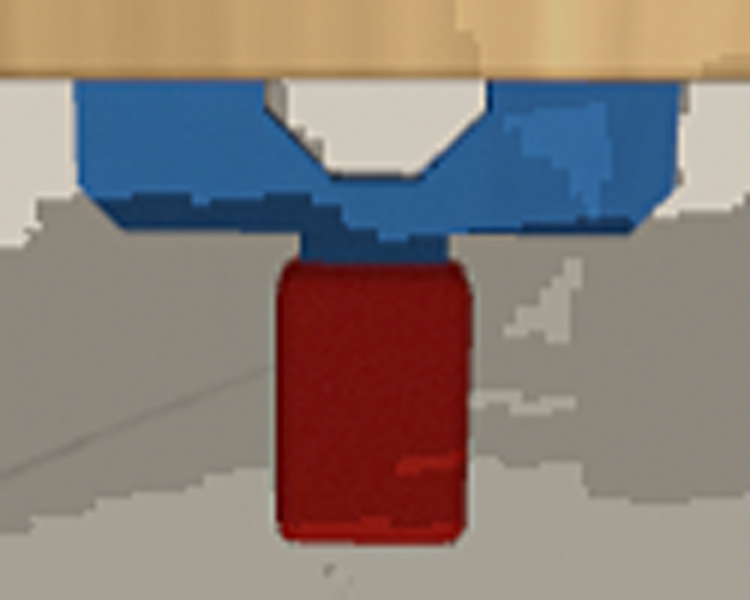

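```bash
python3 - <<'E'
from h import *
np.set_printoptions(precision=4,suppress=True)
W=cam("w1.npz");T=cam("top0.npz");S=cam("side0.npz")
w=lambda x,y:np.array([x/6+265-.4,y/6+130-.4])
c=[plane(W,w(*p),.018) for p in ((278,262),(471,262),(467,542),(277,542))]
print(c,np.mean(c,0)); d=c[3]+c[2]-c[0]-c[1]; print(np.degrees(np.arctan2(d[1],d[0])))
print(tri([(W,w(374,402)),(T,np.array([649/6+180-.4,224/6+180-.4])),(S,np.array([344/5.5+230-.4,304/5.5+140-.4]))]))
# projection of grasp point axis
print(-W[1].T@W[2])
E
```

```text
[array([0.4671, 0.336 , 0.018 ]), array([0.4919, 0.3333, 0.018 ]), array([0.4878, 0.2948, 0.018 ]), array([0.4623, 0.2977, 0.018 ])] [0.4773 0.3155 0.018 ]
-96.49848741138216
(array([0.4778, 0.3133, 0.0176]), [array([0.86, 2.84]), array([-0.59, -0.5 ]), array([-0.66,  0.37])])
[0.4803 0.3882 0.2592]
```

Emit:
{"name": "step_arm", "arguments": {"steps": [[-1, 0.16, -0.07, 0, 0, 0, 0], [-1, 0, 0, 0.75, 0, 0, 0], [-1, 0, 0, 0.75, 0, 0, 0], [-1, 0, 0, 0.75, 0, 0, 0], [-1, 0, 0, 0.75, 0, 0, 0], [-1, 0, 0, 0.75, 0, 0, 0], [-1, 0, 0, 0, 0, 0, 0], [-1, 0, 0, 0, 0, 0, 0], [-1, 0, 0, 0, 0, 0, 0], [-1, 0, 0, 0, 0, 0, 0]]}}

```text
time: 4.2
position: [0.4769, 0.3111, 0.187]
tool_rot: [0.998, -0.056, 0.001, -0.0]
ft_force: [-0.3, -0.6, 0.9]
grip_width: 0.0872
```

Emit:
{"name": "step_arm", "arguments": {"steps": [[1, 0, 0, 0, 0, 0, 0], [1, 0, 0, 0, 0, 0, 0], [1, 0, 0, 0, 0, 0, 0], [1, 0, 0, 0, 0, 0, 0], [1, 0, 0, 0, 0, 0, 0], [1, 0, 0, 0, 0, 0, 0], [1, 0, 0, 0, 0, 0, 0], [1, 0, 0, 0, 0, 0, 0], [1, 0, 0, 0, 0, 0, 0], [1, 0, 0, 0, 0, 0, 0]], "squeeze": 20}}

```text
time: 5.2
position: [0.4769, 0.3108, 0.186]
tool_rot: [0.998, -0.056, 0.0, -0.0]
ft_force: [0.3, -0.6, -0.3]
grip_width: 0.026
```

Emit:
{"name": "step_arm", "arguments": {"steps": [[1, 0, 0.4, 0, 0, 0, 0], [1, 0, 0.7, 0, 0, 0, 0], [1, 0, 0.7, 0, 0, 0, 0], [1, 0, 0.7, 0, 0, 0, 0], [1, 0, 0.7, 0, 0, 0, 0], [1, 0, 0.7, 0, 0, 0, 0], [1, 0, 0.7, 0, 0, 0, 0], [1, 0, 0.7, 0, 0, 0, 0], [1, 0, 0.7, 0, 0, 0, 0], [1, 0, 0.4, 0, 0, 0, 0]]}}

```text
time: 6.2
position: [0.458, 0.1497, 0.186]
tool_rot: [0.998, -0.056, -0.001, 0.0]
ft_force: [0.3, 1.1, -1.4]
grip_width: 0.0258
```

Emit:
{"name": "step_arm", "arguments": {"steps": [[1, 0, 0, 0, 0, 0, 0], [1, 0, 0, 0, 0, 0, 0], [0.3, 0, 0, 0, 0, 0, 0], [-0.3, 0, 0, 0, 0, 0, 0], [-1, 0, 0, 0, 0, 0, 0], [-1, 0, 0, 0, 0, 0, 0], [-1, 0, 0, 0, 0, 0, 0], [-1, 0, 0, 0, 0, 0, 0], [-1, 0, 0, 0, 0, 0, 0], [-1, 0, 0, 0, 0, 0, 0]]}}

```text
time: 7.2
position: [0.4589, 0.1519, 0.186]
tool_rot: [0.998, -0.056, -0.0, 0.0]
ft_force: [-0.3, 0.6, -0.3]
grip_width: 0.0784
```

Emit:
{"name": "step_arm", "arguments": {"steps": [[-1, 0, 0, -0.5, 0, 0, 0], [-1, 0, 0, -1, 0, 0, 0], [-1, 0, 0, -1, 0, 0, 0], [-1, 0, -0.5, -1, 0, 0, 0], [-1, 0, -0.7, -1, 0, 0, 0], [-1, 0, -0.7, -0.5, 0, 0, 0], [-1, 0, 0, 0, 0, 0, 0], [-1, 0, 0, 0, 0, 0, 0], [-1, 0, 0, 0, 0, 0, 0], [-1, 0, 0, 0, 0, 0, 0]]}}

```text
time: 8.2
position: [0.4637, 0.1984, 0.3102]
tool_rot: [0.998, -0.056, -0.001, 0.0]
ft_force: [0.2, 0.2, 0.3]
grip_width: 0.087
```

```bash
python3 snap.py wrist w2; python3 snap.py side s2;python3 snap.py top t2; python3 - <<'E'
import cv2
t=cv2.imread("pics/t2.png")
cv2.imwrite("pics/t2c.png",cv2.resize(t[170:270,220:350],None,fx=6,fy=6,interpolation=cv2.INTER_CUBIC))
t=cv2.imread("pics/s2.png")
cv2.imwrite("pics/s2c.png",cv2.resize(t[140:270,220:350],None,fx=4.5,fy=4.5,interpolation=cv2.INTER_CUBIC))
E
```

```text
8.2 [0.46372106 0.19839644 0.31015393] [ 9.98430814e-01 -5.59851409e-02 -1.19883454e-03  3.68177115e-04] [0.2123423  0.18078834 0.3259485 ] [ 1.82418665e-01  5.12365554e-01  1.82196514e+00 -2.06096406e-04
  8.09765719e-01  2.94589934e-01] 0.08698757709041324
8.25 [0.46385187 0.19844365 0.31015301] [ 9.98427458e-01 -5.60462016e-02 -1.15159444e-03  3.27797567e-04] [-0.48926098 -0.27322957 -0.45319429] [ 1.82450661e-01  5.12492719e-01  1.82166267e+00 -1.28225205e-04
  8.09830142e-01  2.94690450e-01] 0.08655685623543866
8.3 [0.46395221 0.19851969 0.31023555] [ 9.98429964e-01 -5.60047711e-02 -9.95973656e-04  2.84977568e-04] [ 0.09115172  0.55515572 -0.23123838] [ 1.82563117e-01  5.12435613e-01  1.82139576e+00 -1.14658040e-04
  8.09831504e-01  2.94710512e-01] 0.08695068608889622
```

View pics/w2.png

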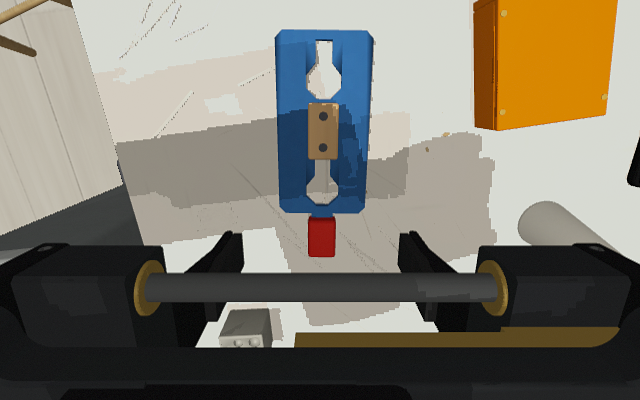

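View pics/s2c.png

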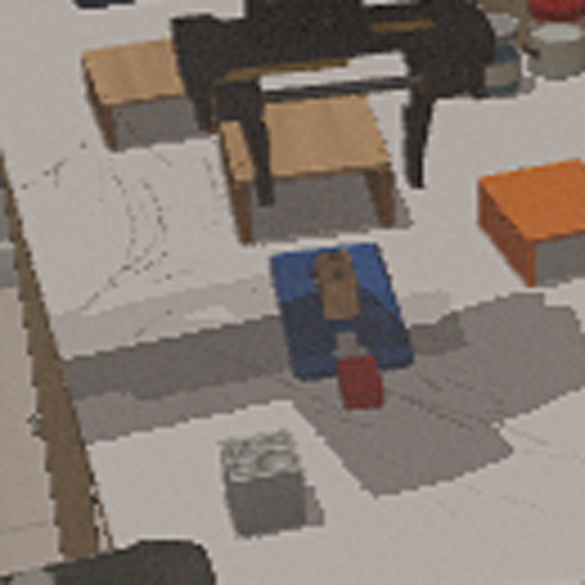

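View pics/t2c.png

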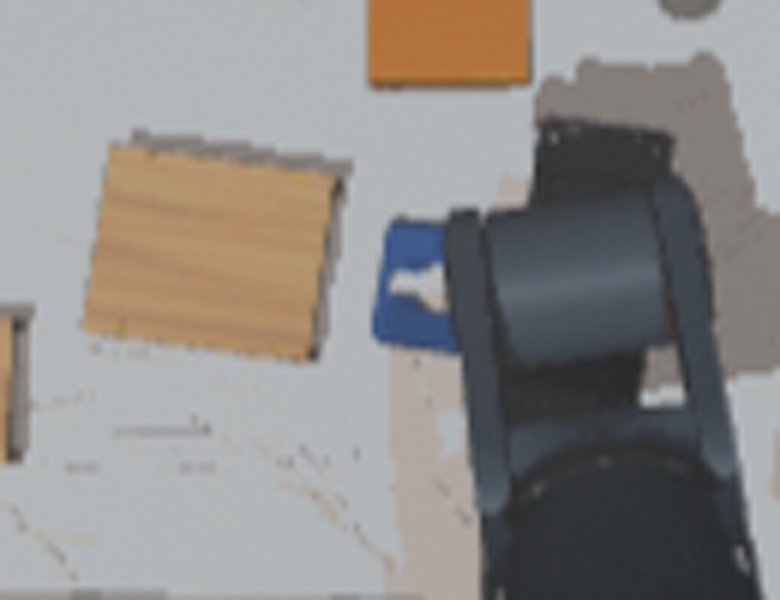

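```bash
python3 - <<'E'
import cv2
t=cv2.imread("pics/w2.png")
cv2.imwrite("pics/w2c.png",cv2.resize(t[20:265,265:385],None,fx=2.4*1,fy=2.4,interpolation=cv2.INTER_CUBIC))
cv2.imwrite("pics/w2d.png",cv2.resize(t[90:170,285:365],None,fx=7,fy=7,interpolation=cv2.INTER_CUBIC))
t=cv2.imread("pics/s2.png")
cv2.imwrite("pics/s2d.png",cv2.resize(t[185:240,270:325],None,fx=10,fy=10,interpolation=cv2.INTER_CUBIC))
E
```

```text
(no output)
```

View pics/w2c.png

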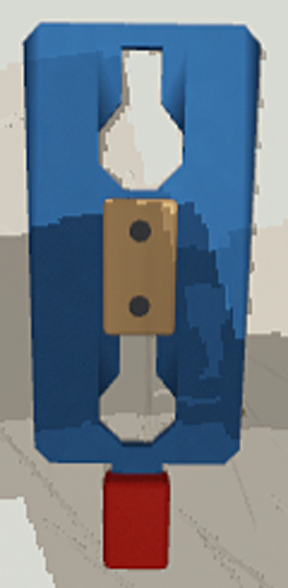

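View pics/w2d.png

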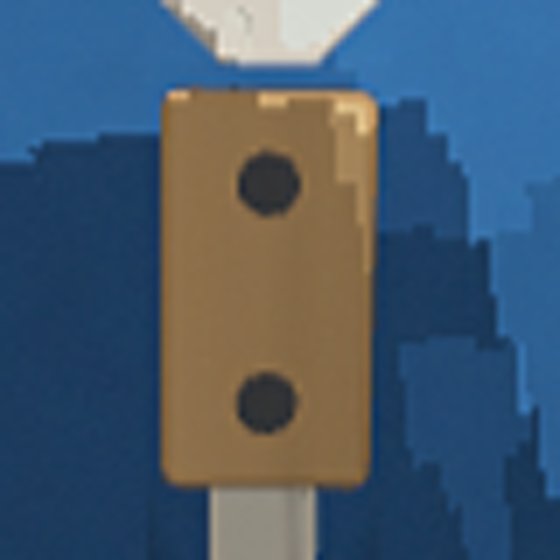

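View pics/s2d.png

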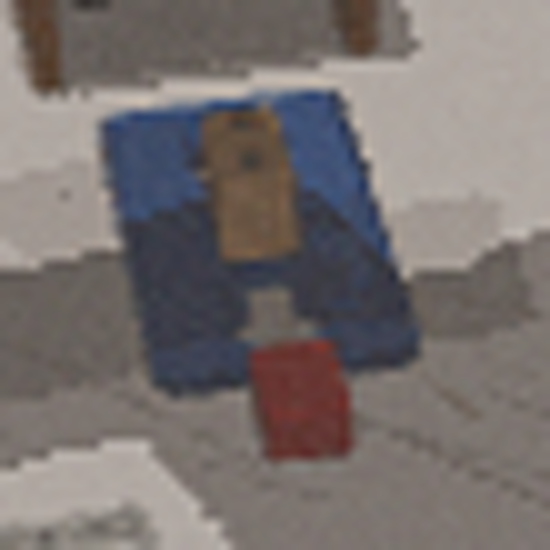

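```bash
python3 - <<'E'
from h import *
np.set_printoptions(precision=4,suppress=True)
W=cam("w2.npz");S=cam("s2.npz")
w=lambda x,y:np.array([x/7+285-.43,y/7+90-.43]); s=lambda x,y:np.array([x/10+270-.45,y/10+185-.45])
ww=lambda x,y:np.array([x/2.4+265-.3,y/2.4+20-.3])
for a,b in (((269,184),(242,118)),((267,403),(249,160))): print(tri([(W,w(*a)),(S,s(*b))]))
c=[plane(W,w(*p),.038) for p in ((163,91),(376,91),(370,486),(162,486))]
print(np.array(c),np.mean(c,0)); d=c[3]+c[2]-c[0]-c[1]; print(np.degrees(np.arctan2(d[1],d[0])),np.linalg.norm(d)/2)
# plate edges & holes at z .008
e=[plane(W,ww(*p),.008) for p in ((25,25),(258,25),(240,463),(36,463))]; print(np.array(e),np.mean(e,0)); d=e[3]+e[2]-e[0]-e[1]; print(np.degrees(np.arctan2(d[1],d[0])),np.linalg.norm(d)/2)
E
```

```text
(array([0.4725, 0.2658, 0.0408]), [array([1.56, 0.19]), array([-0.39,  0.03])])
(array([0.469 , 0.2423, 0.0397]), [array([0.63, 0.07]), array([-0.16,  0.01])])
[[0.461  0.2769 0.038 ]
 [0.4839 0.2743 0.038 ]
 [0.4791 0.2315 0.038 ]
 [0.4556 0.2341 0.038 ]] [0.4699 0.2542 0.038 ]
-96.8237268453951 0.04308455380369541
[[0.4406 0.3348 0.008 ]
 [0.5176 0.3261 0.008 ]
 [0.5005 0.1728 0.008 ]
 [0.4213 0.1816 0.008 ]] [0.47   0.2538 0.008 ]
-96.77153840176227 0.154326597189218
```

Emit:
{"name": "step_arm", "arguments": {"steps": [[-1, 0, -0.75, 0, 0, 0, 0.04], [-1, 0, -0.75, 0, 0, 0, 0], [-1, 0, -0.75, 0.4, 0, 0, 0], [-1, 0, 0, 0.85, 0, 0, 0], [-1, 0, 0, 0.85, 0, 0, 0], [-1, 0, 0, 0.85, 0, 0, 0], [-1, 0, 0, 0.85, 0, 0, 0], [-1, 0, 0, 0.85, 0, 0, 0], [-1, 0, 0, 0, 0, 0, 0], [-1, 0, 0, 0, 0, 0, 0]]}}

```text
time: 9.35
position: [0.4706, 0.2548, 0.1944]
tool_rot: [0.998, -0.059, -0.001, 0.0]
ft_force: [0.8, 0.6, -0.5]
grip_width: 0.0871
```

Emit:
{"name": "step_arm", "arguments": {"steps": [[1, 0, 0, 0, 0, 0, 0], [1, 0, 0, 0, 0, 0, 0], [1, 0, 0, 0, 0, 0, 0], [1, 0, 0, 0, 0, 0, 0], [1, 0, 0, 0, 0, 0, 0], [1, 0, 0, 0, 0, 0, 0], [1, 0, 0, 0, 0, 0, 0], [1, 0, 0, 0, 0, 0, 0], [1, 0, 0, 0, 0, 0, 0], [1, 0, 0, 0, 0, 0, 0]], "squeeze": 40}}

```text
time: 10.35
position: [0.4707, 0.255, 0.1947]
tool_rot: [0.998, -0.058, 0.0, -0.0]
ft_force: [0.0, 0.1, -0.9]
grip_width: 0.024
```

Emit:
{"name": "step_arm", "arguments": {"steps": [[1, 0, 0, -0.3, 0, 0, 0], [1, 0, 0, -0.7, 0, 0, 0], [1, 0, 0, -1, 0, 0, 0], [1, 0, 0, -1, 0, 0, 0], [1, 0, 0, -1, 0, 0, 0.45], [1, 0, 0, -1, 0, 0, 0.46], [1, 0.2, 0.5, -0.6, 0, 0, 0], [1, 0.3, 1, 0, 0, 0, 0], [1, 0.3, 1, 0, 0, 0, 0], [1, 0.3, 1, 0, 0, 0, 0]]}}

```text
time: 11.35
position: [0.4755, 0.1618, 0.3346]
tool_rot: [0.993, -0.121, -0.001, 0.0]
ft_force: [0.3, 0.4, -3.8]
grip_width: 0.0236
```

Emit:
{"name": "step_arm", "arguments": {"steps": [[1, 0.3, 1, 0, 0, 0, 0], [1, 0.3, 1, 0, 0, 0, 0], [1, 0.3, 1, 0, 0, 0, 0], [1, 0.3, 1, 0, 0, 0, 0], [1, 0.3, 1, 0, 0, 0, 0], [1, 0.3, 1, 0, 0, 0, 0], [1, 0.3, 1, 0, 0, 0, 0], [1, 0.3, 1, 0, 0, 0, 0], [1, 0.3, 1, 0, 0, 0, 0], [1, 0.05, 1, 0, 0, 0, 0]]}}

```text
time: 12.35
position: [0.4822, -0.0977, 0.3345]
tool_rot: [0.993, -0.121, -0.0, 0.0]
ft_force: [-0.0, -0.5, -2.7]
grip_width: 0.0237
```

Emit:
{"name": "step_arm", "arguments": {"steps": [[1, 0, 1, 0, 0, 0, 0], [1, 0, 1, 0, 0, 0, 0], [1, 0, 1, 0, 0, 0, 0], [1, 0, 1, 0, 0, 0, 0], [1, 0, 1, 0, 0, 0, 0], [1, 0, 1, 0, 0, 0, 0], [1, 0, 1, 0, 0, 0, 0], [1, 0, 0.5, 0, 0, 0, 0], [1, 0, 0, 0, 0, 0, 0], [1, 0, 0, 0, 0, 0, 0]]}}

```text
time: 13.35
position: [0.4367, -0.2771, 0.3344]
tool_rot: [0.993, -0.122, -0.001, -0.001]
ft_force: [0.6, 0.0, -3.7]
grip_width: 0.0239
```

```bash
python3 snap.py wrist w3
```

```text
13.35 [ 0.43668245 -0.27714331  0.33442125] [ 9.92553588e-01 -1.21803333e-01 -7.39621632e-04 -8.80645295e-04] [ 0.64414568  0.03366246 -3.69893544] [-7.81929583e-01  4.85979710e-01  1.77093324e+00  6.25510276e-04
  8.86928177e-01 -5.38112076e-01] 0.023912507509609566
```

View pics/w3.png

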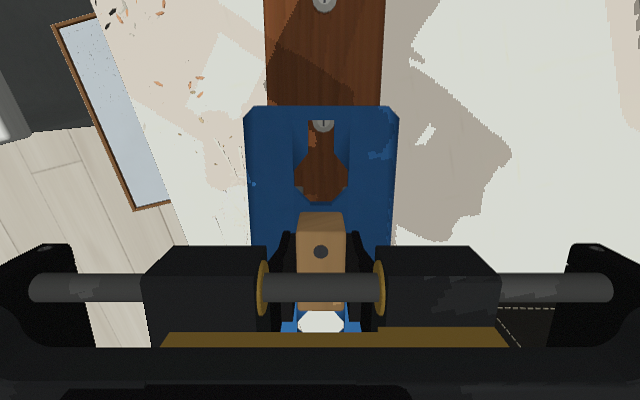

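```bash
python3 - <<'E'
import cv2
t=cv2.imread("pics/w3.png")
cv2.imwrite("pics/w3c.png",cv2.resize(t[0:215,235:405],None,fx=3.5,fy=2.75,interpolation=cv2.INTER_CUBIC))
cv2.imwrite("pics/w3d.png",cv2.resize(t[100:150,290:355],None,fx=10,fy=10,interpolation=cv2.INTER_CUBIC))
E
```

```text
(no output)
```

View pics/w3c.png

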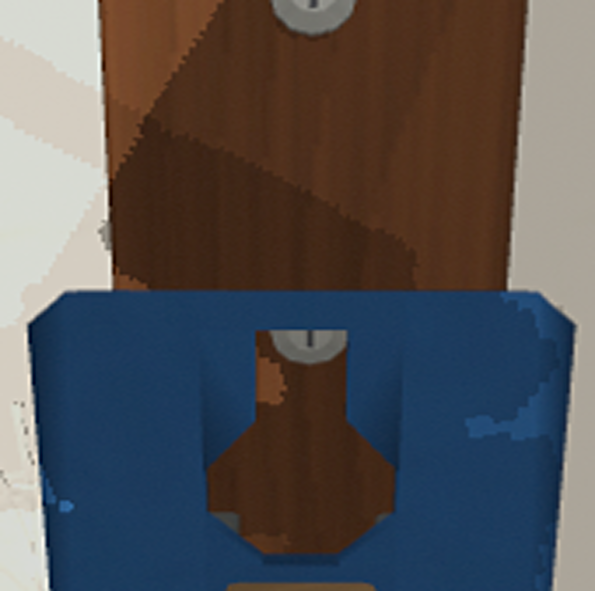

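View pics/w3d.png

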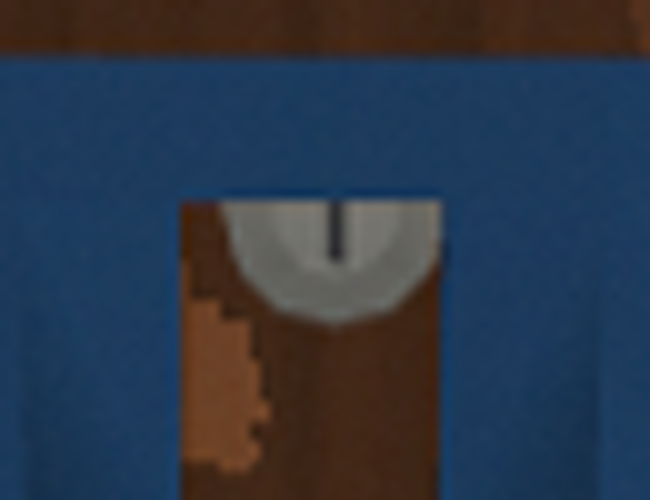

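```bash
python3 - <<'E'
from h import *
np.set_printoptions(precision=4,suppress=True)
W=cam("w3.npz")
zt=.1477
tcp=np.array([.43668,-.27714]); a=2*np.arctan2(-.1218,.99255); print("tool deg",np.degrees(a))
ux=np.array([np.cos(a),np.sin(a)]);uy=np.array([np.sin(a),-np.cos(a)])
loc=lambda p:np.array([(p[:2]-tcp)@ux,(p[:2]-tcp)@uy])*1000
P=lambda n,uv,z:print(n,plane(W,uv,z),loc(plane(W,uv,z)))
P("slotL end",(307.7,119.9),zt);P("slotR end",(333.7,119.9),zt)
P("rear edge mid",(321,105.6),zt)
P("rear L",(235+30/3.5-.4,325/2.75-.3),zt);P("rear R",(235+574/3.5-.4,325/2.75-.3),zt)
P("L2",(235+50/3.5-.4,590/2.75-.3),zt);P("R2",(235+552/3.5-.4,590/2.75-.3),zt)
P("hole far",(321,553/2.75-.3),zt)
P("frontstud near rim",(323.2,132.05),.025);P("rearstud near rim",(324.3,11.7),.025)
P("front stud slot end",(323.3,126.2),.029)
for y in (150,280):
  pass
P("boardL",(235+113/3.5-.4,101.5),.012);P("boardR",(235+508/3.5-.4,101.5),.012)
P("boardL2",(235+100/3.5-.4,5),.012);P("boardR2",(235+526/3.5-.4,5),.012)
E
```

```text
tool deg -13.992059280780829
slotL end [ 0.4459 -0.2073  0.1477] [ -7.9171 -69.9664]
slotR end [ 0.4587 -0.2105  0.1477] [  5.2776 -69.9662]
rear edge mid [ 0.4541 -0.2022  0.1477] [ -1.1691 -76.9424]
rear L [ 0.4144 -0.1985  0.1477] [-40.6201 -70.9627]
rear R [ 0.4908 -0.2175  0.1477] [ 38.1181 -70.9601]
L2 [ 0.4014 -0.2487  0.1477] [-41.0765 -19.124 ]
R2 [ 0.4785 -0.2678  0.1477] [ 38.2808 -19.1902]
hole far [ 0.4421 -0.2507  0.1477] [ -1.1527 -26.9567]
frontstud near rim [ 0.4501 -0.226   0.025 ] [  0.6643 -52.8841]
rearstud near rim [ 0.4739 -0.1334  0.025 ] [   1.3312 -148.4238]
front stud slot end [ 0.4515 -0.2208  0.029 ] [  0.7174 -58.2855]
boardL [ 0.4068 -0.1882  0.012 ] [-50.5183 -79.0366]
boardR [ 0.5063 -0.213   0.012 ] [ 52.0286 -79.0196]
boardL2 [ 0.4261 -0.1131  0.012 ] [ -49.8764 -156.6056]
boardR2 [ 0.5252 -0.1379  0.012 ] [  52.2112 -156.5158]
```

Emit:
{"name": "step_arm", "arguments": {"steps": [[1, 0.01, -0.96, 0, 0, 0, 0], [1, 0.01, -0.96, 0, 0, 0, 0], [1, 0.01, -0.96, 0, 0, 0, 0], [1, 0.01, -0.96, 0, 0, 0, 0], [1, 0.01, -0.96, 0, 0, 0, 0], [1, 0, 0, 0.6, 0, 0, 0], [1, 0, 0, 0.8, 0, 0, 0], [1, 0, 0, 0.8, 0, 0, 0], [1, 0, 0, 0.8, 0, 0, 0], [1, 0, 0, 0.7, 0, 0, 0]]}}

```text
time: 14.4
position: [0.4674, -0.16, 0.2415]
tool_rot: [0.993, -0.12, -0.0, -0.0]
ft_force: [-0.2, -0.6, -2.8]
grip_width: 0.0236
```

```bash
python3 snap.py side s4; python3 snap.py wrist w4; python3 - <<'E'
import cv2
t=cv2.imread("pics/s4.png")
cv2.imwrite("pics/s4c.png",cv2.resize(t[240:360,280:400],None,fx=5,fy=5,interpolation=cv2.INTER_CUBIC))
t=cv2.imread("pics/w4.png")
cv2.imwrite("pics/w4c.png",cv2.resize(t[0:240,220:420],None,fx=2.5*1,fy=2.5,interpolation=cv2.INTER_CUBIC))
E
```

```text
14.4 [ 0.46738974 -0.16001748  0.24153835] [ 9.92721557e-01 -1.20431196e-01 -3.92099661e-04 -2.88452251e-04] [-0.21025578 -0.57446319 -2.78364631] [-5.56525932e-01  6.29129573e-01  1.89045687e+00  3.28982938e-04
  6.22960667e-01 -3.15344724e-01] 0.02358158988380223
14.45 [ 0.46674115 -0.1598125   0.23939981] [ 0.99269753 -0.12060085 -0.00236314 -0.0012124 ] [-0.86276542  1.33538015 -5.04033324] [-5.56879183e-01  6.33194203e-01  1.89182100e+00  3.46838208e-04
  6.21885646e-01 -3.15370503e-01] 0.02354052196703819
```

View pics/s4c.png

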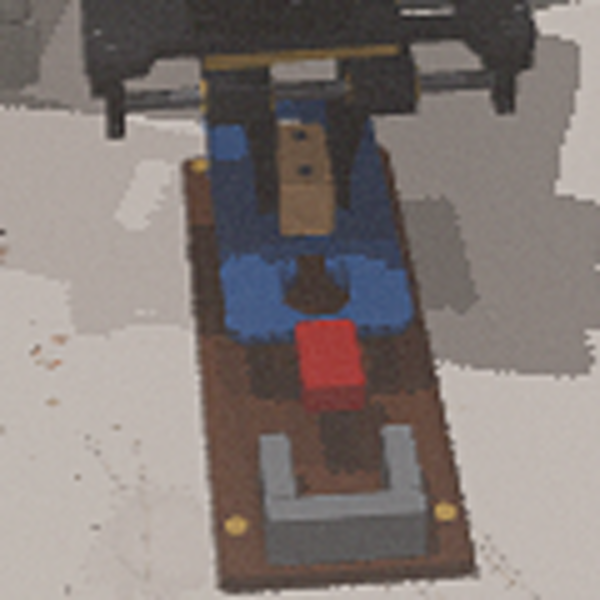

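View pics/w4c.png

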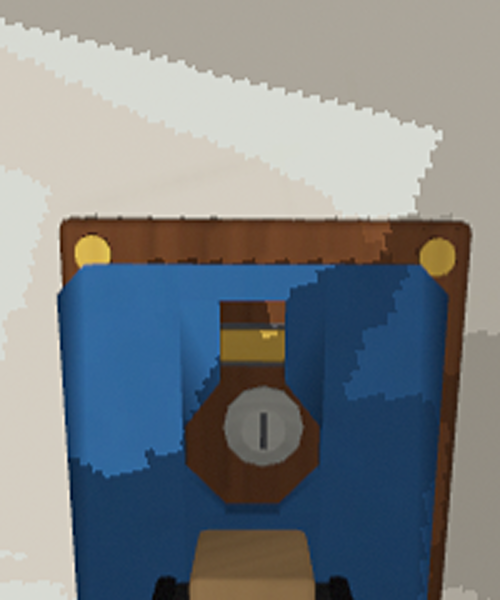

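```bash
python3 snap.py wrist w5; python3 - <<'E'
import cv2
t=cv2.imread("pics/w5.png")
cv2.imwrite("pics/w5c.png",cv2.resize(t[80:210,235:415],None,fx=4.4,fy=4.4,interpolation=cv2.INTER_CUBIC))
E
```

```text
14.5 [ 0.46674974 -0.15990233  0.24054549] [ 0.99269467 -0.12062168 -0.00248316 -0.0012391 ] [-0.78037566 -0.04198539 -3.16043077] [-5.57014622e-01  6.31005333e-01  1.89113533e+00  2.53714408e-04
  6.25000311e-01 -3.15387632e-01] 0.023677822175829102
```

View pics/w5c.png

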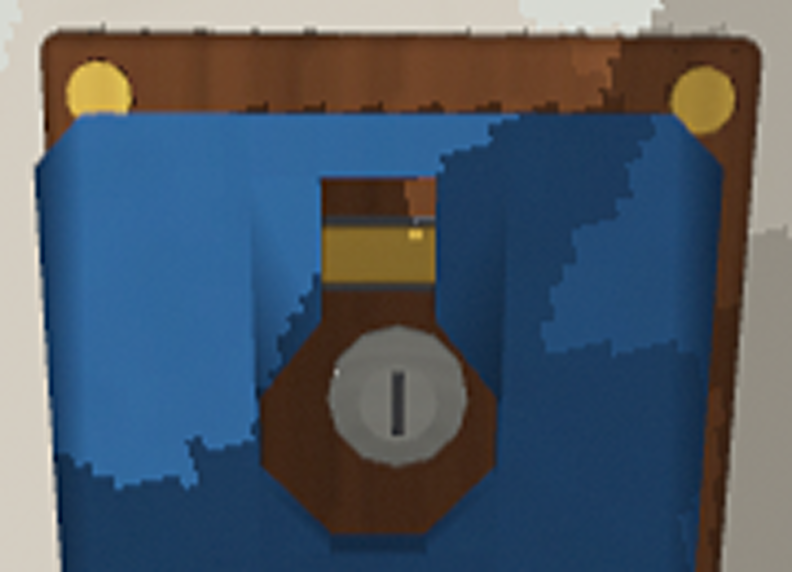

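```bash
python3 - <<'E'
from h import *
np.set_printoptions(precision=4,suppress=True)
W=cam("w5.npz")
zt=.2405-.1947+.008
tcp=np.array([.46675,-.1599]); a=2*np.arctan2(-.12062,.99269); print("tool deg",np.degrees(a))
ux=np.array([np.cos(a),np.sin(a)]);uy=np.array([np.sin(a),-np.cos(a)])
loc=lambda p:np.array([(p[:2]-tcp)@ux,(p[:2]-tcp)@uy])*1000
c=lambda x,y:(x/4.4+235-.4,y/4.4+80-.4)
P=lambda n,uv,z:print(n,loc(plane(W,uv,z)))
P("slot L",c(321,178),zt);P("slot R",c(436,178),zt);P("rear",c(380,114),zt)
P("hole L",c(260,420),zt);P("hole R",c(497,420),zt);P("hole near",c(378,530),zt)
P("plate L",c(38,165),zt);P("plate R",c(721,165),zt)
P("head L",c(328,396),.025);P("head R",c(468,396),.025);P("head top",c(398,325),.025);P("head bot",c(398,466),.025)
P("catch",c(380,225),.016);P("catch",c(380,284),.016)
P("board rear",c(380,37),.012);P("bL",c(42,60),.012);P("bR",c(760,60),.012)
P("brass L",c(99,94),.012);P("brassR",c(704,99),.012)
P("bR low",c(722,540),.012)
E
```

```text
tool deg -13.85589275468169
slot L [ -8.6713 -69.9379]
slot R [  4.5997 -69.9395]
rear [ -1.8628 -77.0378]
hole L [-16.4115 -41.3583]
hole R [ 12.3241 -41.3932]
hole near [ -2.0987 -27.4131]
plate L [-41.285  -71.3925]
plate R [ 37.3294 -71.3981]
head L [ -9.3566 -38.3421]
head R [ 10.4658 -38.3639]
head top [  0.5182 -48.4351]
head bot [  0.598  -28.1166]
catch [ -2.0397 -61.3765]
catch [ -2.0377 -52.9821]
board rear [ -2.0652 -87.0031]
bL [-49.8584 -83.9457]
bR [ 51.5029 -83.9084]
brass L [-42.0526 -79.3408]
brassR [ 43.9701 -78.6411]
bR low [ 51.1338 -12.9188]
```

Emit:
{"name": "step_arm", "arguments": {"steps": [[1, 0.09, 0.02, 0, 0, 0, 0.04], [1, 0, 0, 0, 0, 0, 0], [1, 0, 0, 0.3, 0, 0, 0], [1, 0, 0, 0.3, 0, 0, 0], [1, 0, 0, 0.3, 0, 0, 0], [1, 0, 0, 0.3, 0, 0, 0], [1, 0, 0, 0.15, 0, 0, 0], [1, 0, 0, 0, 0, 0, 0], [1, 0, 0, 0, 0, 0, 0], [1, 0, 0, 0, 0, 0, 0]]}}

```text
time: 15.55
position: [0.4694, -0.1626, 0.2086]
tool_rot: [0.992, -0.124, -0.0, -0.0]
ft_force: [-1.3, 0.0, -3.0]
grip_width: 0.0237
```

```bash
python3 snap.py side s6; python3 snap.py wrist w6; python3 - <<'E'
import cv2
t=cv2.imread("pics/s6.png")
cv2.imwrite("pics/s6c.png",cv2.resize(t[240:360,280:400],None,fx=5,fy=5,interpolation=cv2.INTER_CUBIC))
t=cv2.imread("pics/w6.png")
cv2.imwrite("pics/w6c.png",cv2.resize(t[80:240,235:415],None,fx=3.7,fy=3.7,interpolation=cv2.INTER_CUBIC))
E
```

```text
15.55 [ 0.46939594 -0.16255267  0.20863401] [ 9.92239409e-01 -1.24342006e-01 -1.39123695e-04 -4.02914204e-05] [-1.31033714  0.03046782 -2.98394492] [-5.58722470e-01  6.95809580e-01  1.89617521e+00 -8.40196440e-05
  5.49894201e-01 -3.09321501e-01] 0.02366236803577057
15.6 [ 0.46942139 -0.16255266  0.20871039] [ 9.92238169e-01 -1.24351986e-01 -8.44086918e-06  1.18388145e-05] [-0.04298949  0.45225775 -2.64201288] [-5.58698476e-01  6.95651124e-01  1.89617839e+00 -5.47024091e-05
  5.49768504e-01 -3.09302392e-01] 0.023679608850638204
```

View pics/s6c.png

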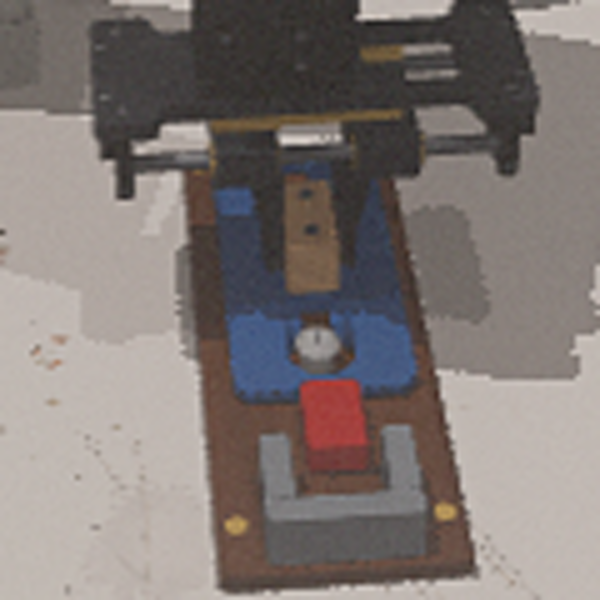

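View pics/w6c.png

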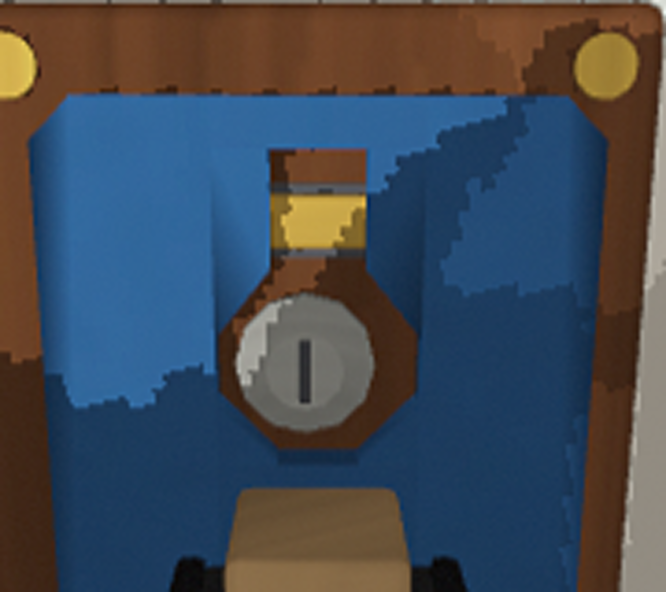

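Emit:
{"name": "step_arm", "arguments": {"steps": [[1, -0.07, 0, 0, 0, 0, 0], [1, 0, 0, 0.05, 0, 0, 0], [1, 0, 0, 0.05, 0, 0, 0], [1, 0, 0, 0, 0, 0, 0], [1, 0, 0, 0, 0, 0, 0], [1, 0, 0, 0, 0, 0, 0], [1, 0, 0, 0, 0, 0, 0], [1, 0, 0, 0, 0, 0, 0], [1, 0, 0, 0, 0, 0, 0], [1, 0, 0, 0, 0, 0, 0]]}}

```text
time: 16.65
position: [0.468, -0.1622, 0.2067]
tool_rot: [0.992, -0.124, 0.0, 0.0]
ft_force: [-0.5, 0.3, 5.0]
grip_width: 0.0239
```

```bash
python3 snap.py wrist w7; python3 - <<'E'
import cv2
t=cv2.imread("pics/w7.png")
cv2.imwrite("pics/w7c.png",cv2.resize(t[80:240,235:415],None,fx=3.7,fy=3.7,interpolation=cv2.INTER_CUBIC))
E
```

```text
16.65 [ 0.46795254 -0.16223612  0.20669202] [ 9.92233203e-01 -1.24390458e-01  4.80839679e-04  2.29733583e-04] [-0.45425407  0.32283387  4.98441539] [-5.59759771e-01  6.98803420e-01  1.90085279e+00 -2.20749795e-05
  5.40870701e-01 -3.10313829e-01] 0.023926226495438376
```

View pics/w7c.png

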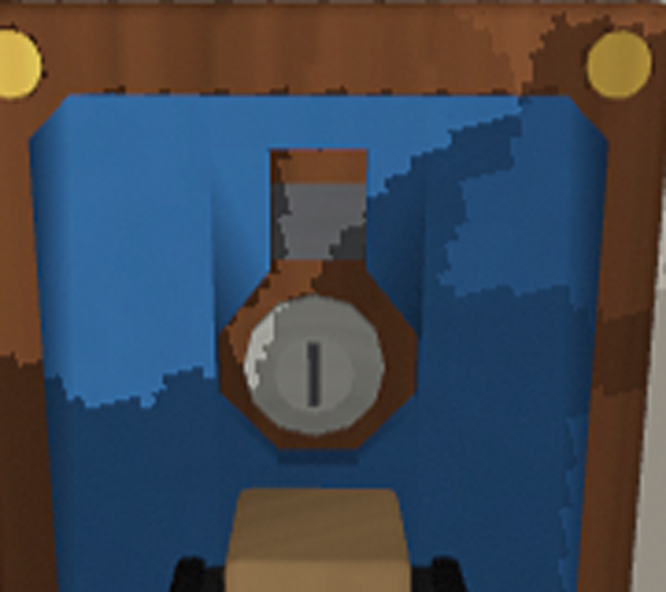

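Both heads are through and the catch is pressed flush (grey well at crop (320,220)). The lateral error is about 0.6 mm, so I'll slide.

Emit:
{"name": "step_arm", "arguments": {"steps": [[1, -0.02, 0.15, 0, 0, 0, 0], [1, 0, 0.15, 0, 0, 0, 0], [1, 0, 0.15, 0, 0, 0, 0], [1, 0, 0.15, 0, 0, 0, 0], [1, 0, 0.15, 0, 0, 0, 0], [1, 0, 0.15, 0, 0, 0, 0], [1, 0, 0.1, 0, 0, 0, 0], [1, 0, 0, 0, 0, 0, 0], [1, 0, 0, 0, 0, 0, 0], [1, 0, 0, 0, 0, 0, 0]]}}

```text
time: 17.7
position: [0.4612, -0.185, 0.2067]
tool_rot: [0.992, -0.125, -0.0, -0.001]
ft_force: [1.4, 7.2, 7.0]
grip_width: 0.0239
```

```bash
python3 snap.py wrist w8; python3 - <<'E'
import cv2
t=cv2.imread("pics/w8.png")
cv2.imwrite("pics/w8c.png",cv2.resize(t[40:240,235:415],None,fx=3,fy=3,interpolation=cv2.INTER_CUBIC))
E
```

```text
17.7 [ 0.46117749 -0.1849977   0.20669188] [ 9.92180662e-01 -1.24806711e-01 -7.94295592e-06 -9.05394016e-04] [1.42175767 7.18634262 7.01468553] [-0.60718321  0.69979511  1.89628867  0.00307376  0.54636452 -0.35954404] 0.023878025424406105
```

View pics/w8c.png

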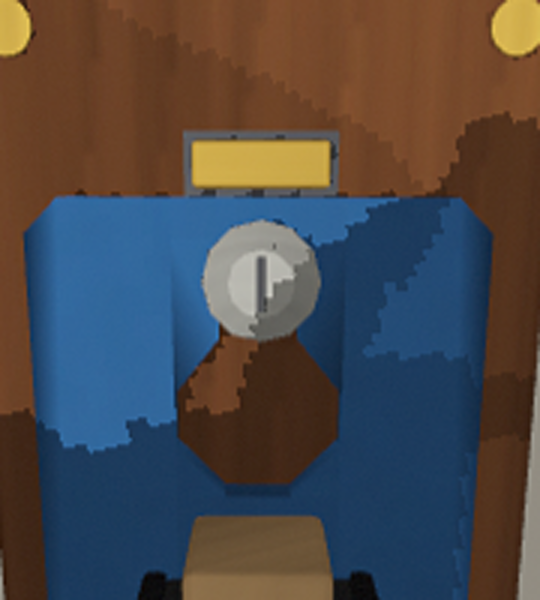

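```bash
python3 - <<'E'
from h import *
np.set_printoptions(precision=4,suppress=True)
W=cam("w8.npz")
tcp=np.array([.46118,-.1850]); a=2*np.arctan2(-.1248,.99218)
ux=np.array([np.cos(a),np.sin(a)]);uy=np.array([np.sin(a),-np.cos(a)])
loc=lambda p:np.array([(p[:2]-tcp)@ux,(p[:2]-tcp)@uy])*1000
c=lambda x,y:(x/3+235-.33,y/3+40-.33)
P=lambda n,uv,z:print(n,z,loc(plane(W,uv,z)))
P("rear edge",c(260,197),.020)
for z in (.012,.016): P("catchL",c(191,164),z);P("catchR",c(331,164),z);P("catch back",c(260,141),z);P("catch front",c(260,187),z)
P("well back",c(260,131),.012)
P("headL",c(203,280),.025);P("headR",c(319,280),.025);P("head top",c(260,221),.025);P("head bot",c(260,340),.025)
P("brass",c(2,26),.012);P("brass",c(518,26),.012)
E
```

```text
rear edge 0.02 [ -0.778 -77.101]
catchL 0.012 [-12.7394 -82.5233]
catchR 0.012 [ 11.5417 -82.5188]
catch back 0.012 [ -0.7735 -86.2939]
catch front 0.012 [ -0.7687 -78.6983]
catchL 0.016 [-12.4687 -82.4367]
catchR 0.016 [ 11.2529 -82.4324]
catch back 0.016 [ -0.7786 -86.1205]
catch front 0.016 [ -0.7738 -78.6999]
well back 0.012 [ -0.7745 -87.9189]
headL 0.025 [-10.236  -63.9138]
headR 0.025 [  9.0143 -63.9132]
head top 0.025 [ -0.7821 -73.3891]
head bot 0.025 [ -0.7697 -53.932 ]
brass 0.012 [ -43.848  -104.4573]
brass 0.012 [  42.2488 -104.4265]
```

Emit:
{"name": "step_arm", "arguments": {"steps": [[1, 0, 0.03, 0, 0, 0, 0], [1, 0, 0, 0, 0, 0, 0], [1, 0, 0, -0.03, 0, 0, 0], [0.4, 0, 0, 0, 0, 0, 0], [-0.2, 0, 0, 0, 0, 0, 0], [-0.7, 0, 0, 0, 0, 0, 0], [-0.7, 0, 0, 0, 0, 0, 0], [-0.7, 0, 0, 0, 0, 0, 0], [-0.7, 0, 0, 0, 0, 0, 0], [-0.7, 0, 0, 0, 0, 0, 0]]}}

```text
time: 18.75
position: [0.4609, -0.1871, 0.2067]
tool_rot: [0.992, -0.125, -0.0, 0.0]
ft_force: [0.2, 0.9, 0.8]
grip_width: 0.0666
```

Emit:
{"name": "step_arm", "arguments": {"steps": [[-0.7, 0, 0, -0.4, 0, 0, 0], [-0.7, 0, 0, -0.8, 0, 0, 0], [-0.7, 0, 0, -1, 0, 0, 0], [-0.7, 0, 0, -1, 0, 0, 0], [-0.7, 0, 0.5, -1, 0, 0, 0], [-0.7, 0, 0.5, -0.5, 0, 0, 0], [-0.7, 0, 0, 0, 0, 0, 0], [-0.7, 0, 0, 0, 0, 0, 0], [-0.7, 0, 0, 0, 0, 0, 0], [-0.7, 0, 0, 0, 0, 0, 0]]}}

```text
time: 19.75
position: [0.4545, -0.2105, 0.3233]
tool_rot: [0.992, -0.124, -0.001, -0.001]
ft_force: [0.9, -0.4, -0.0]
grip_width: 0.0739
```

```bash
python3 snap.py wrist w9; python3 snap.py side s9; python3 - <<'E'
import cv2
t=cv2.imread("pics/s9.png")
cv2.imwrite("pics/s9c.png",cv2.resize(t[250:360,290:390],None,fx=5,fy=5,interpolation=cv2.INTER_CUBIC))
t=cv2.imread("pics/w9.png")
cv2.imwrite("pics/w9c.png",cv2.resize(t[0:250,220:420],None,fx=2.4,fy=2.4,interpolation=cv2.INTER_CUBIC))
E
```

```text
19.75 [ 0.4545092  -0.21052444  0.32332844] [ 9.92263580e-01 -1.24142391e-01 -1.08248283e-03 -6.95240031e-04] [ 0.89191218 -0.3587713  -0.02471075] [-6.57250632e-01  4.86406054e-01  1.81986231e+00  1.31974194e-04
  8.37895456e-01 -4.08411867e-01] 0.07388541257118064
19.8 [ 0.4545965  -0.2106067   0.32336847] [ 9.92263879e-01 -1.24141257e-01 -9.83363289e-04 -6.13805998e-04] [ 0.01133509 -0.66358207 -0.34627352] [-6.57264755e-01  4.86428238e-01  1.81962413e+00  7.86475363e-05
  8.37857961e-01 -4.08392581e-01] 0.07414370598024607
```

View pics/s9c.png

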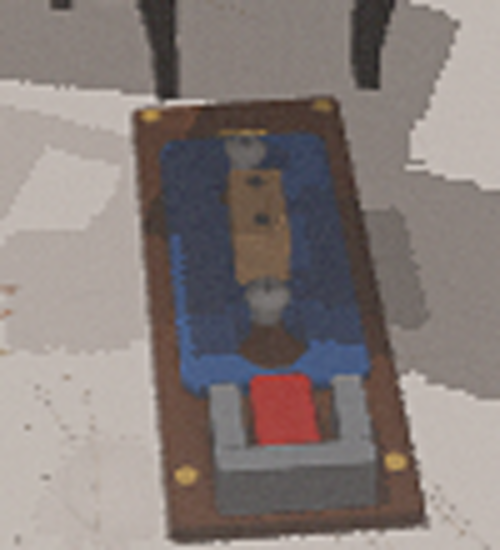

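View pics/w9c.png

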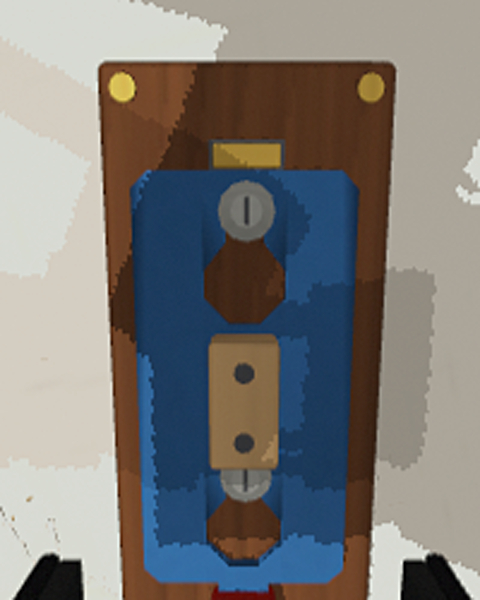

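```bash
python3 - <<'E'
from h import *
import numpy as np
np.set_printoptions(precision=4,suppress=True,linewidth=150)
W=cam("w9.npz"); d=np.load("w9.npz")['d']
K,R,t=W
def z(u,v):
    p=np.linalg.inv(K)@np.array([u,v,1])*d[v,u]; return (R.T@(p-t))[2]
for nm,x,y in (("catch",248,155),("catch",230,155),("board",180,155),("board",320,155),("board",248,110),("plate",160,250),("plate",335,350),("plate",190,550),("head",246,225),("plate",300,190)):
    u,v=int(x/2.4+220),int(y/2.4); print(nm,u,v,round(z(u,v)*1000,1))
tcp=np.array([.45455,-.21055]); a=2*np.arctan2(-.12414,.99226)
ux=np.array([np.cos(a),np.sin(a)]);uy=np.array([np.sin(a),-np.cos(a)])
loc=lambda p:np.array([(p[:2]-tcp)@ux,(p[:2]-tcp)@uy])*1000
c=lambda x,y:(x/2.4+220-.3,y/2.4-.3)
P=lambda n,uv,z:print(n,z,loc(plane(W,uv,z)))
P("rear edge",c(246,170),.020);P("front edge",c(190,583),.020)
P("catch front",c(246,167),.016);P("catch back",c(246,143),.016);P("board rear",c(246,62),.012)
P("head rear",c(246,211),.025)
P("plL",c(132,186),.02);P("plR",c(357,186),.02);P("pl L2",c(145,570),.02);P("plR2",c(343,570),.02)
E
```

```text
catch 323 64 15.9
catch 315 64 14.9
board 295 64 9.6
board 353 64 11.0
board 323 45 9.7
plate 286 104 19.1
plate 359 145 18.6
plate 299 229 19.6
head 322 93 28.2
plate 345 79 18.0
rear edge 0.02 [  -0.5552 -103.4623]
front edge 0.02 [-22.9664  52.1815]
catch front 0.016 [  -0.5495 -104.7914]
catch back 0.016 [  -0.5601 -112.5513]
board rear 0.012 [  -0.5882 -138.6363]
head rear 0.025 [ -0.546  -89.8605]
plL 0.02 [-40.1577 -98.296 ]
plR 0.02 [ 37.983  -98.2613]
pl L2 0.02 [-40.9459  46.505 ]
plR2 0.02 [38.5995 46.4022]
```

```bash
python3 -c "
from rig import robot,status
print(robot.hand_in()); print(status.get_obs()['time'])"
```

```text
the job is handed in; nothing more can be done
None
the job is handed in; nothing more can be done
```

I drew the plate out of the larger wooden cover by its red tab and let it go flat on the bench, about 0.17 m from the cover's origin. I then took it by its wooden block, lowered both keyholes over the stud heads and slid it about 25 mm towards the nest. After letting go and lifting clear, I handed the job in at about 20 s of the 51 s allowed.

**Last checks passed:**
- **Position:** the plate's origin is about 0.7 mm short of the locked place, in line with the base to within measuring error.
- **Height:** the plate's top stands about 8–9 mm above the board by depth, so it lies flat on it.
- **Catch:** the brass catch stands about 4–5 mm above the board behind the plate's rear edge, so it is up.
- **Gripper:** it is open and clear of everything, with wrist force near zero.
- **Bystanders:** I kept the arm away from the steel block, ring cone and doming block, but did not re-measure their positions at the end.

**Disagreements:**
- The wrist camera differed from the other views and the arm's own position by 1–2 mm sideways. I corrected this by looking through the keyhole before and during the lowering.
- My first sideways correction overshot by about 2 mm because the arm had not settled. I took it back before setting the plate down.

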